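# Carry a culture dish to the reading stand on a lifter

## Task

A culture dish is lying on the flat blade of the dish lifter. Pick the lifter up by its grip and carry the dish on the blade, kept level and never touched by the fingers, to the reading stand, and lower it softly so that it sits flat and centred on the two ledges inside the raised edges. Then draw the blade out and put the lifter down flat on the bench, clear of the stand, without shifting the other things on the bench.

Things in the scene. Friction and masses are not known exactly. Their poses are not given: they have to be found in the camera images.
- lifter: Dish lifter, loose, about 160 g: flat steel blade 40 mm wide (y), 3 mm thick, from x = -30 to +140 mm, with an upright white plastic grip over its rear end. Origin: on the underside, straight below the grip's middle; x along the blade to its tip, z up. Starts flat on the bench, tip pointing away from the robot, within 0.7 rad of +x.
- lifter_grip (a point): Middle of the lifter's grip, 46 mm above the lifter's underside, axes as the lifter's. The grip is a rounded bar 60 mm long (x), 16 mm thick (y), from 30 to 62 mm above the underside, on two 12 mm steel posts; grasp it from above across its thickness.
- lifter_tip (a point): Middle of the front edge of the blade, on its upper face, 140 mm ahead of the lifter's origin.
- dish: Round lidded culture dish lying loose on the blade, its centre about 98 mm ahead of the grip's middle (varies some mm): 90 mm across (94 at the lid's lip), 14 mm high, about 40 g. Origin: centre of its underside, z up. Only friction holds it; it overhangs the blade on both sides and is too wide for the gripper.
- stand: Reading stand, fixed, 124 mm wide (y): two white ledges, tops 45 mm above the bench, with a 58 mm wide channel between, its floor 7 mm above the bench. Origin: underside, below the spot for the dish's centre. x along the channel, from the open front (x = -53 mm) to the back (+59 mm), away from the robot. Channel open above and at both ends: the blade can sink into it and be drawn out toward -x.
- stage (a point): Where the middle of the dish's underside belongs: centre of the stand at the height of the ledge tops, axes as the stand's. Raised edges 5 mm above the ledges bound the place: at both sides (inner faces y = -53 and +53 mm) and at the back (x = +53 mm); none at the front.
- centrifuge_front (a point): Middle of the foot of the front of the big white bench centrifuge that stands between lifter and stand: a fixed box 320 mm wide (y), 310 mm high, reaching from this front away from the robot (+x). Keep arm, gripper and dish in front of it.
- spare_dish: Another lidded culture dish, 94 mm across, 14 mm high, lying on the bench itself: leave it alone. Origin: centre of its underside.
- timer: Small white bench timer, 53 x 62 x 34 mm, leave it alone. Origin: centre of its underside.
- beaker: Small empty beaker, 65 mm across, 72 mm high, leave it alone. Origin: centre of its underside.
- tape: Roll of label tape lying flat, 78 mm across, 19 mm high, leave it alone. Origin: centre of its underside.
Things that resemble listed ones, but are neither listed nor needed, are in the scene too. Leave any pink or turquoise look-alike of the dish alone.

How it is judged:
On the way, in this order (a step that is already met when the one before it is completed fails the run):
1. the dish is carried clear of the bench on the lifter's blade (height (world z) of dish above 0.03 m and contact force between dish and lifter above 0.05 N and angle between dish's own z axis and vertical below 0.2 rad), for 0.2 s.
2. the dish sits flat and centred on the stand's ledges (horizontal distance between dish and stage below 0.012 m and z of dish in the frame of stage between -0.003 and 0.003 m and angle between dish's own z axis and vertical below 0.06 rad and contact force between dish and stand above 0.05 N), for 0.2 s.
At the end, for the whole second after the job is handed in: Dish on the ledges, flat within 0.06 rad, centre within 12 mm of the marked spot, underside within 3 mm of ledge height; lifter at rest flat on the bench (within 4 mm, 0.05 rad), tip over 70 mm and grip over 100 mm from the stand's centre, touching neither stand nor dish (all of step 2 and linear speed of each of dish, lifter below 0.01 m/s and height (world z) of lifter below 0.004 m and angle between lifter's own z axis and vertical below 0.05 rad and horizontal distance between lifter_tip and stand above 0.07 m and horizontal distance between lifter and stand above 0.1 m and contact force between lifter and stand below 0.01 N and contact force between lifter and dish below 0.01 N).
It fails at once if the dish is tilted by more than 0.25 rad (14 degrees) (angle between dish's own z axis and vertical above 0.25 rad).
It fails at once if the fingers or the arm touch the dish (contact force between any of the fingers, the arm and dish above 0.1 N).
It fails at once if the dish is dropped or knocked on the stand (more than 8 N) (contact force between dish and stand above 8 N).
It fails at once if the spare dish, timer, beaker or tape is shifted by more than 20 mm (distance of any of spare_dish, timer, beaker, tape from where it was at the start of the episode above 0.02 m).
It also fails if it takes over 64 s, if anything falls off the work surface, if the arm or the gripper's body presses on something with over 40 N, if the wrist force passes 120 N, or if a joint passes its speed limit or range.

## Robot

A 7-joint arm with a two-finger parallel gripper is mounted at the origin on a cart in front of the work surface, level with it; the furniture and walls round the work are solid. World frame = base frame: x ahead of the robot, y to its left, z up, the work surface at z = 0. Lengths are in m, angles in rad, forces in N, time in s.
With the tool pointing down it reaches from about 0.375 to 0.925 m from the base axis. Payload 3.1 kg.
Tool frame: the origin (TCP) lies at the very end of the fingers, on their centre line; the grasp point (between the pads) lies 19 mm behind it (robot.hold_point_z is the distance from the TCP to the grasp point, in m); z points along the fingers, y is the line along which they close (so a half turn about z gives the same grasp; the last joint's range is limited). The gripper opens to 85 mm and grips with 20 to 120 N. Pads are 22 mm wide; open, the fingers measure 114 mm over their backs; the gripper's body (76 mm by 85 mm) begins 54 mm behind the grasp point. The pads swing forward as they close: fully open they stand 13 mm farther back than shut.
Start: joints at [1.216, 0.383, 0.044, 1.598, -0.018, 1.161, -0.05], TCP at [0.165, -0.629, 0.231] pointing down, gripper open.
Joint ranges: [-2.61, 2.61], [-0.41, 2.15], [-1.48, 1.57], [0, 2.5], [-1.57, 4.71], [0.05, 1.97], [-2.85, 2.85]. Speed limits (rad/s): [2.79, 2.79, 3.14, 3.14, 3.14, 3.14, 3.14].

## Interface

Orientations are given as a rotation vector (axis times angle).
In Python, from cell import robot, open_jaws, grasp, planner, imaging, status gives the robot as it stands. Calls block until the motion is done:
- robot.move_ptp(position, orientation): joint-space move of the TCP to a pose.
- robot.move_straight(position, rot=None, v=0.15): straight line of the TCP; rot=None keeps the orientation; v is the mean speed in m/s.
- robot.move_j(angles): joint-space move.
- open_jaws() and grasp(newtons=None): open the fingers fully, or close them until they stop; newtons is the grip in N (None keeps the last).
- robot.hold(seconds).
- planner.ik(position, orientation): joint angles nearest the present ones, or None.
- imaging.read_camera(name): name is "scene" or "top"; returns a dict with "frame" (480x640x3 uint8, red, green, blue), "z_map" (480x640 float32, m along the optical axis (not along the pixel's ray), 0 where there is no reading), "fov_y" (degrees; the focal length in pixels is half the picture's height over the tangent of half this angle, whatever the lens; pixels are square), "cx", "cy" (the principal point, pixels), "dist_coeffs" ([k1, k2, p1, p2, k3] as OpenCV has them; the pictures are not rectified), "R" (3x3) and "t" (3): a world point X has camera coordinates R X + t. Camera axes: x right, y down, z forward; pixel columns grow to the right and rows downward; lengths in m; the calibration is good to about 2 mm. A picture is of the moment at which its call begins.
A pose or a line that the arm cannot do raises robot.MotionError and nothing moves.
- robot.sign_off(): hands the job in; it is judged then, once.
Readings, each from a call of its own:
- status.current_clock(): time.
- status.current_qpos(): joint angles.
- status.current_qd(): joint speeds.
- status.current_joint_torque(): joint torques, N m.
- status.current_ee_pos(): TCP position.
- status.current_tool_rot(): TCP orientation.
- status.current_wrist_force(): force on the tool from outside, world axes, zero at the start.
- status.current_wrist_torque(): the same for the moment, N m.
- status.current_gripper_width(): finger opening in m.
- status.current_grasp_force(): force on a finger pad.
Only numpy, scipy, OpenCV 4.12 (cv2) and the standard library are available. Lean on these libraries where they do the work, as an engineer would, in place of code of your own. Each camera call takes 0.05 s, during which the arm holds its last target. There are 200 camera calls.

## Working session

There is one attempt and no reset: what is moved stays moved. The work goes in short steps, each a Python script; the robot and the scene stay as the last script left them, time stands still between calls to the robot, and variables do not carry over. Pictures are saved under pics/ and viewed, at most 10 in all, crops included, and the job is handed in when it is done.

```bash
ls; mkdir -p pics
python3 - <<'E'
from cell import imaging,status
import cv2,pickle
for n in("scene","top"):
    d=imaging.read_camera(n); pickle.dump(d,open(n+".pkl","wb"))
    cv2.imwrite(f"pics/{n}0.png",d["frame"][:,:,::-1]); print(n,d["fov_y"],d["cx"],d["cy"],d["dist_coeffs"],d["R"],d["t"])
print(status.current_clock(),status.current_tool_rot())
E
```

```text
pics
scene 42.20872841701065 307.68507499068795 238.33411730336988 [-0.05619179  0.          0.          0.          0.        ] [[-0.52993397 -0.84791351  0.01458298]
 [-0.53260021  0.31938745 -0.78379122]
 [ 0.65992954 -0.42312449 -0.62085317]] [0.2927715  0.33838546 1.28138701]
top 57.58925655034137 325.5885370145602 239.1506979029309 [-0.08236591  0.          0.          0.          0.        ] [[ 0.05817625 -0.99829568 -0.00460992]
 [-0.97556228 -0.05587016 -0.21250121]
 [ 0.21188149  0.01685978 -0.97714993]] [-0.03738515  0.57247737  1.06636008]
0.1 [-3.11339232e+00 -4.02046402e-01  6.98593168e-04]
```

View pics/scene0.png

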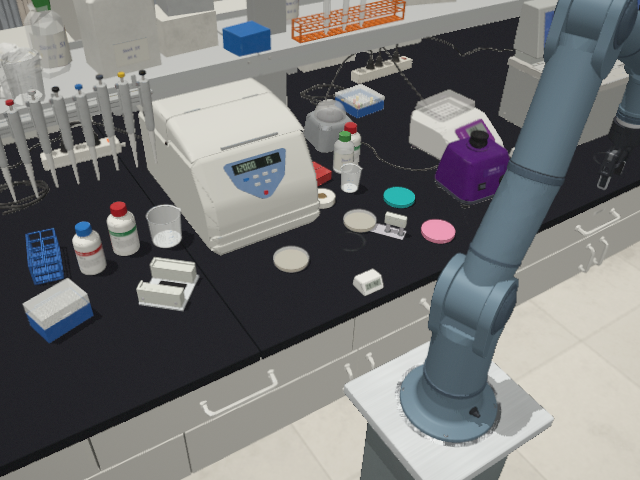

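View pics/top0.png

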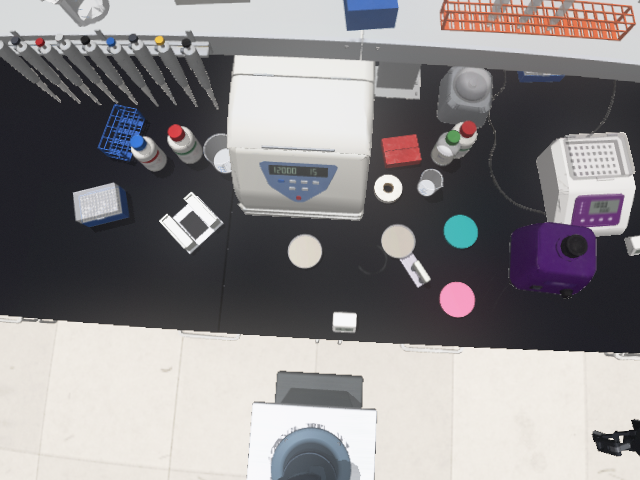

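The scene picture shows the lifter with a dish on its blade at (360,220), its grip at (396,222), the stand at (168,282) and the timer at (368,282). In the top picture:
- **Dish candidates:** (398,241) is beige with the blade and grip (421,271) behind it. (305,251) is beige and lies alone on the bench, so it is the spare. (461,231) is turquoise and (457,299) pink, both look-alikes.
- **Choice:** (398,241), because the blade runs under it.
- **Stand:** (191,222), with its channel running up-left or up-right.

I'll confirm the dish and stand in an enlarged crop.

```bash
cat > geo.py <<'E'
import numpy as np,cv2
def K(d):
    f=240/np.tan(np.radians(d["fov_y"])/2); return np.array([[f,0,d["cx"]],[0,f,d["cy"]],[0,0,1]])
def ray(d,uv):
    p=cv2.undistortPoints(np.asarray(uv,float).reshape(-1,1,2),K(d),np.array(d["dist_coeffs"]))[:,0]
    return np.c_[p,np.ones(len(p))]
def plane(d,uv,z):
    R,t=d["R"],d["t"]; c=-R.T@t; w=ray(d,uv)@R
    return c+w*((z-c[2])/w[:,2])[:,None]
def cloud(d):
    v,u=np.mgrid[:480,:640]; z=d["z_map"].ravel()
    X=(ray(d,np.c_[u.ravel(),v.ravel()])*z[:,None]-d["t"])@d["R"]
    X[z==0]=np.nan
    return X.reshape(480,640,3)
def proj(d,X):
    return cv2.projectPoints(np.asarray(X,float).reshape(-1,1,3),cv2.Rodrigues(d["R"])[0],d["t"],K(d),np.array(d["dist_coeffs"]))[0][:,0]
E
python3 - <<'E'
import pickle
from geo import *
d=pickle.load(open("top.pkl","rb")); f=d["frame"]; C=cloud(d)
def st(u0,u1,v0,v1): return f[v0:v1,u0:u1],C[v0:v1,u0:u1]
a=cv2.resize(f[175:265,145:240],None,fx=4,fy=4,interpolation=2)
b=cv2.resize(f[215:305,370:465],None,fx=4,fy=4,interpolation=2)
cv2.imwrite("pics/crop.png",np.hstack([a,b])[:,:,::-1])
for n,(u,v) in dict(dish=(398,241),grip=(421,271),spare=(305,251),stand=(191,222),timer=(344,322),beaker=(430,182),tape=(388,188),cf=(300,215)).items():
    print(n,C[v,u].round(4),f[v,u])
for n,box,zl in (("grip",(400,440,250,295),(.05,.075)),("standtops",(155,230,185,260),(.035,.06))):
    u0,u1,v0,v1=box; P=C[v0:v1,u0:u1].reshape(-1,3); P=P[(P[:,2]>zl[0])&(P[:,2]<zl[1])]
    r=cv2.minAreaRect((P[:,:2]*1000).astype(np.float32)); print(n,len(P),P.mean(0),r, np.percentile(P[:,2],[5,50,95]),cv2.boxPoints(r))
# dish circle at lid z 0.017
for n,c,z in(("dish",(398,241),.017),("spare",(305,251),.014)):
    m=((f.min(2)>110)&(C[...,2]>.006)).astype(np.uint8)
    m=cv2.morphologyEx(m,cv2.MORPH_OPEN,np.ones((9,9)))
    k,l,s,cc=cv2.connectedComponentsWithStats(m); i=l[c[1],c[0]]
    cn=max(cv2.findContours((l==i).astype(np.uint8),0,1)[0],key=len)[:,0]
    P=plane(d,cn,z); print(n,i,s[i],cv2.fitEllipse((P[:,:2]*1000).astype(np.float32)))
E
```

```text
dish [ 0.5899 -0.1985  0.0148] [208 201 191]
grip [ 0.5047 -0.2523  0.0606] [245 245 242]
spare [0.5485 0.0497 0.0134] [221 215 205]
stand [0.6124 0.3701 0.0077] [83 83 85]
timer [ 0.3666 -0.0633  0.0318] [247 247 248]
beaker [ 0.7666 -0.2866  0.0052] [221 223 226]
tape [ 7.436e-01 -1.695e-01 -2.000e-04] [64 61 63]
cf [0.6371 0.0671 0.0514] [216 215 213]
grip 155 [ 0.50431207 -0.2542373   0.0608996 ] ((504.7997741699219, -254.82164001464844), (57.56657028198242, 16.533611297607422), 37.70573425292969) [0.05337139 0.06148923 0.0650679 ] [[ 476.9715  -265.88528]
 [ 487.08356 -278.96606]
 [ 532.62805 -243.758  ]
 [ 522.516   -230.67722]]
standtops 924 [0.60751689 0.36577883 0.04642464] ((608.3023071289062, 366.523681640625), (110.86671447753906, 119.4800796508789), 48.028629302978516) [0.04161657 0.04630565 0.05209332] [[526.81525 365.26184]
 [615.6462  285.35846]
 [689.78937 367.78552]
 [600.95844 447.6889 ]]
dish 19 [382 225  33  33 858] ((588.2252197265625, -198.49215698242188), (86.33662414550781, 89.46866607666016), 95.57437133789062)
spare 22 [288 235  34  33 893] ((547.961181640625, 50.564212799072266), (87.35606384277344, 90.6087417602539), 40.67018508911133)
```

View pics/crop.png

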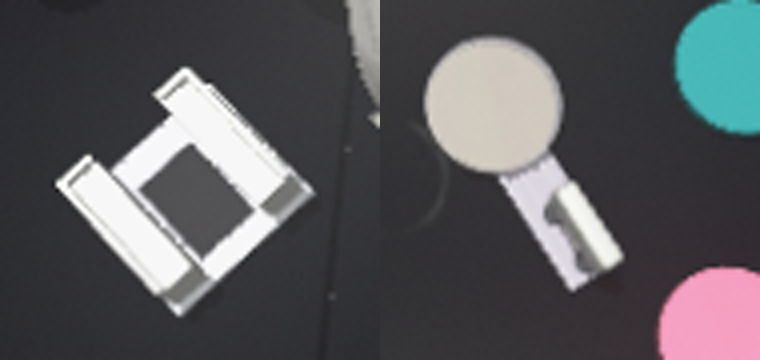

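The crop confirms both. On the right, the beige dish lies on the steel blade with the grip behind it. On the left, the stand's ledges run up-left with the raised back edges at that end, so the open front faces lower-right. Next I'll refine the yaws and check that the arm can reach each pose.

```bash
cat > h.py <<'E'
import numpy as np
from scipy.spatial.transform import Rotation as Ro
def ori(yaw):  # tool down, tool x along yaw
    c,s=np.cos(yaw),np.sin(yaw)
    return Ro.from_matrix(np.array([[c,s,0],[s,-c,0],[0,0,-1.]])).as_rotvec()
E
cat > standfit.py <<'E'
from geo import *
def fit(d,box):
    "stand pose from the depth mask of the ledges: the four long edges give yaw and middle line"
    C=cloud(d); u0,u1,v0,v1=box; m=np.zeros((480,640),np.uint8)
    s=C[v0:v1,u0:u1]; m[v0:v1,u0:u1]=(s[...,2]>.036)&(s[...,2]<.06)
    k,l,st,_=cv2.connectedComponentsWithStats(m); out=[]
    for i in range(1,k):
        if st[i,4]<150: continue
        cn=max(cv2.findContours((l==i).astype(np.uint8),0,1)[0],key=len)[:,0]
        out.append(cv2.minAreaRect((plane(d,cn,.0475)[:,:2]*1000).astype(np.float32)))
    return out
E
python3 - <<'E'
import pickle
from geo import *; from h import *; import standfit
from cell import planner
for n,box in(("top",(150,235,180,265)),("scene",(125,210,245,315))):
    d=pickle.load(open(n+".pkl","rb"))
    for r in standfit.fit(d,box): print(n,r)
d=pickle.load(open("top.pkl","rb")); f=d["frame"].astype(int); C=cloud(d)
# blade: bluish grey, low
m=np.zeros((480,640),np.uint8); s=np.s_[250:300,395:440]
m[s]=(f[s].min(2)>140)&(f[s][...,2]-f[s][...,0]>4)&(C[s][...,2]<.02)
v,u=np.nonzero(m); P=plane(d,np.c_[u,v],.003)[:,:2]; print(len(P),cv2.minAreaRect((P*1000).astype(np.float32)))
print("pink,turq",plane(d,[(457,299),(461,231)],.014))
for p,y in(((.505,-.255,.1),.62),((.505,-.255,.027),.62),((.42,-.1,.13),.4),((.42,.05,.13),.5),((.54,.29,.15),.84),((.54,.29,.07),.84),((.44,.18,.027),.84)):
    print(p,np.round(planner.ik(p,ori(y)),2))
E
```

```text
top ((640.49365234375, 335.5879211425781), (114.95626831054688, 30.231422424316406), 48.01504898071289)
top ((575.5467529296875, 394.56585693359375), (112.4950180053711, 31.711685180664062), 47.04011154174805)
scene ((638.6596069335938, 342.1632080078125), (112.72026062011719, 53.68403625488281), 47.77078628540039)
scene ((572.2601318359375, 401.050048828125), (116.63323974609375, 46.78307342529297), 45.49415969848633)
83 ((517.5614624023438, -246.41256713867188), (86.79936981201172, 39.329654693603516), 34.3746223449707)
pink,turq [[ 0.44260335 -0.35869711  0.014     ]
 [ 0.62772619 -0.37029833  0.014     ]]
(0.505, -0.255, 0.1) [ 0.65  0.4  -0.3   1.89  0.15  0.87 -0.68]
(0.505, -0.255, 0.027) [ 0.64  0.51 -0.3   1.92  0.22  0.74 -0.73]
(0.42, -0.1, 0.13) [ 0.61  0.13 -0.49  2.17  0.08  0.85 -1.1 ]
(0.42, 0.05, 0.13) [ 0.6   0.16 -0.85  2.18  0.16  0.86 -1.42]
(0.54, 0.29, 0.15) [-0.    0.5  -0.71  1.73  0.37  1.05 -1.57]
(0.54, 0.29, 0.07) [-0.03  0.6  -0.67  1.78  0.46  0.92 -1.63]
(0.44, 0.18, 0.027) [ 0.26  0.51 -0.84  2.11  0.56  0.75 -1.67]
```

Run:
```python
from geo import *; from h import *; import pickle
from cell import *
y=.61; g=np.array([.5045,-.2548])
robot.move_ptp([*g,.20],ori(y))
robot.move_straight([*g,.085],v=.12)
d=imaging.read_camera("top"); pickle.dump(d,open("t1.pkl","wb"))
robot.move_straight([*g,.027],v=.06)
print(status.current_wrist_force().round(2) if hasattr(status.current_wrist_force(),'round') else status.current_wrist_force())
grasp(90); robot.hold(.3)
print(status.current_gripper_width(),status.current_grasp_force(),status.current_ee_pos(),status.current_wrist_force(),status.current_wrist_torque(),status.current_clock())
d=imaging.read_camera("top"); pickle.dump(d,open("t2.pkl","wb"))
a=cv2.resize(d["frame"][190:310,345:505],None,fx=4,fy=4,interpolation=2)
cv2.imwrite("pics/grasp.png",a[:,:,::-1])
```

```text
[-0.15  0.02  0.  ]
0.014813316880232104 87.64943361282349 [ 0.50463484 -0.25493604  0.02718321] [-0.81349436 -0.20835607  1.87611399] [-0.08141787  0.10267773  0.02490557] 5.15
```

View pics/grasp.png

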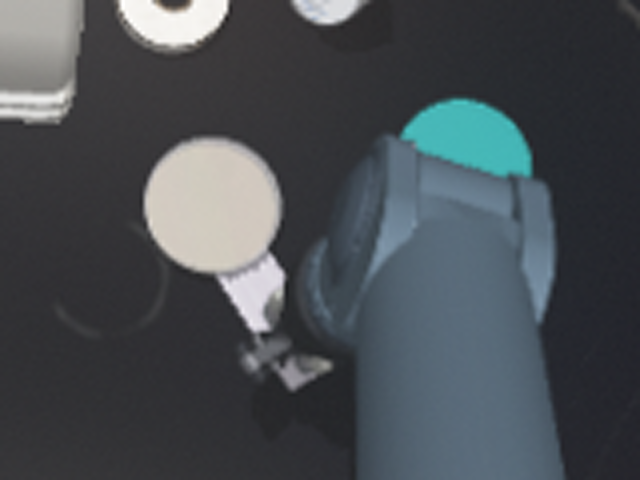

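The picture shows the fingers closed on the grip at about (285,355), with the dish undisturbed at (212,205). I'll lift slowly and check how level it is.

```bash
cat > dishm.py <<'E'
from geo import *
def dish(d,near,r=.07):
    "beige dish near a world xyz: centre of lid top and plane tilt"
    C=cloud(d); f=d["frame"].astype(int)
    m=(np.linalg.norm(C[...,:2]-near[:2],axis=2)<r)&(abs(C[...,2]-near[2])<.02)&(f.min(2)>130)&(f[...,0]-f[...,2]>7)&(f[...,0]-f[...,2]<40)
    m=cv2.morphologyEx(m.astype(np.uint8),cv2.MORPH_OPEN,np.ones((5,5)))
    k,l,s,_=cv2.connectedComponentsWithStats(m); i=1+np.argmax(s[1:,4]); P=C[l==i]
    z=np.median(P[:,2]); P=P[abs(P[:,2]-z)<.01]
    A=np.c_[P[:,:2]-P[:,:2].mean(0),np.ones(len(P))]; co=np.linalg.lstsq(A,P[:,2],rcond=None)[0]
    cn=max(cv2.findContours((l==i).astype(np.uint8),0,1)[0],key=len)[:,0]
    Q=plane(d,cn,co[2]); (x,y),ax,_=cv2.fitEllipse((Q[:,:2]*1000).astype(np.float32))
    return np.array([x/1000,y/1000,co[2]]),co[:2],ax,len(P)
E
python3 - <<'E'
from dishm import *; from h import *; import pickle
from cell import *
for n in("t1","t2"): print(n,*dish(pickle.load(open(n+".pkl","rb")),np.array([.588,-.1985,.017])))
p=status.current_ee_pos(); F0=np.array(status.current_wrist_force())
robot.move_straight([p[0],p[1],.05],v=.02)
for z in(None,.13):
    if z: robot.move_straight([p[0],p[1],z],v=.05)
    robot.hold(.2); d=imaging.read_camera("top"); e=status.current_ee_pos()
    print(e,*dish(d,np.array([.588,-.1985,e[2]-.01])),np.array(status.current_wrist_force()),status.current_wrist_torque(),status.current_gripper_width(),status.current_clock())
pickle.dump(d,open("t3.pkl","wb"))
E
```

```text
t1 [ 0.58833984 -0.19681378  0.0178407 ] [-0.00405678  0.00275251] (84.08305358886719, 85.5814437866211) 806
t2 [ 0.5863009  -0.19623001  0.01774398] [ 0.00262929 -0.00098196] (81.60931396484375, 83.17157745361328) 769
[ 0.50455644 -0.25489511  0.0498821 ] [ 0.58821161 -0.19631116  0.04034006] [ 0.00271723 -0.00230069] (82.46012878417969, 85.20867919921875) 822 [ 0.04887836  0.13417498 -2.7954696 ] [-0.03110052  0.0638144  -0.00703981] 0.014580426402260446 6.75
[ 0.50454507 -0.25487028  0.12984237] [ 0.58776917 -0.19506276  0.1204263 ] [-0.00018294 -0.00536305] (82.4085693359375, 85.57281494140625) 943 [-0.84527447 -0.13173123 -1.39470143] [-0.04162303  0.07364764  0.02581328] 0.015087684169395151 8.75
```

Run:
```python
from dishm import *; from h import *; import pickle,standfit
from cell import *
ys=.832; S=np.array([.606,.363]); u=np.array([np.cos(ys),np.sin(ys)])
g=S-.1015*u
for p,y in(((.42,-.05),.25),((.43,.12),.5),(g,ys)):
    robot.move_straight([*p,.13],ori(y),v=.11)
robot.hold(.3); e=np.array(status.current_ee_pos())
for n in("top","scene"):
    d=imaging.read_camera(n); pickle.dump(d,open(n+"4.pkl","wb"))
    try: print(n,e,*dish(d,np.array([*S,.12])))
    except Exception as x: print(x)
    cv2.imwrite(f"pics/{n}4.png",cv2.resize(d["frame"][150:300,100:300],None,fx=4,fy=4,interpolation=2)[:,:,::-1])
print(status.current_gripper_width(),status.current_clock())
```

```text
top [0.53768023 0.28772721 0.13011037] [0.63408179 0.33761191 0.12167366] [-0.01966194 -0.0627655 ] (14.186769485473633, 20.223682403564453) 43
scene [0.53768023 0.28772721 0.13011037] [0.60398383 0.36709103 0.12298307] [-0.0130694  -0.00103486] (78.42171478271484, 84.14811706542969) 649
0.015159653298461208 14.9833
```

View pics/scene4.png

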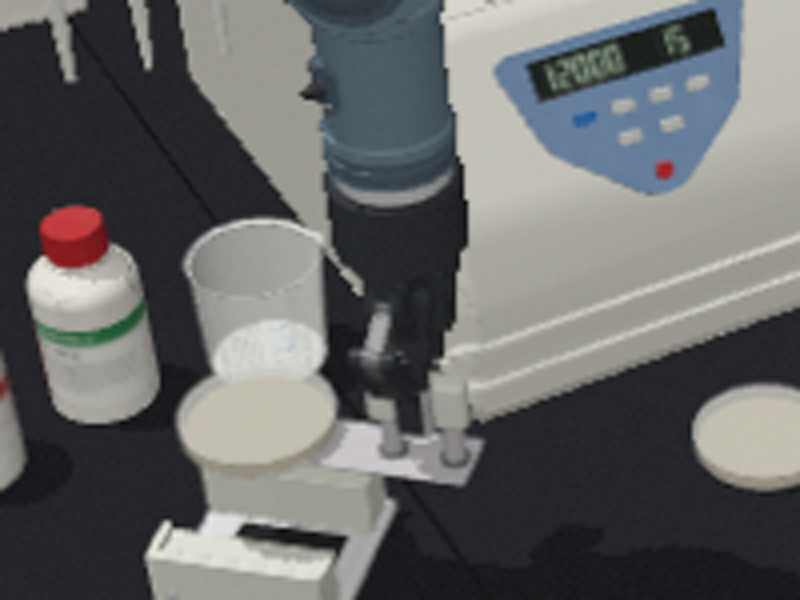

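The dish is level over the stand in the scene crop, at (257,425). I'll check the bias between the two cameras using the two beige dishes in the first pictures.

Run:
```python
from dishm import *; import pickle
for n in("top","scene","scene4"):
    d=pickle.load(open(n+".pkl","rb"))
    for q in((.588,-.197,.017),(.548,.05,.014)):
        try: c,a,ax,k=dish(d,np.array(q)); print(n,q,c.round(4),a.round(3),np.round(ax,1),k)
        except Exception as x: print(n,q,"none")
# stand top corners in scene: predicted pixels of raised-edge/ledge corners for the current pose, overlay on crop
d=pickle.load(open("scene.pkl","rb")); y=.832; R=np.array([[np.cos(y),-np.sin(y)],[np.sin(y),np.cos(y)]])
im=cv2.resize(d["frame"][240:320,120:220],None,fx=7,fy=7,interpolation=2)[:,:,::-1].copy()
def ln(P,col):
    X=[[*(np.array([.606,.363])+R@p[:2]),p[2]] for p in np.array(P)/1000]
    px=(proj(d,X)-[120,240])*7+3
    cv2.polylines(im,[px.round().astype(np.int32)],False,col,1)
for s in(1,-1):
    ln([(-53,53*s,50),(53,53*s,50),(53,29*s,50)],(0,0,255))
    ln([(-53,62*s,50),(59,62*s,50),(59,29*s,50)],(0,160,0)); ln([(53,29*s,45),(-53,29*s,45),(-53,53*s,45)],(255,0,0))
cv2.imwrite("pics/ov.png",im)
```

```text
top (0.588, -0.197, 0.017) [ 0.5875 -0.1969  0.0178] [-0.002  0.001] [82.7 84.7] 787
top (0.548, 0.05, 0.014) [0.5473 0.0508 0.0149] [-0.001 -0.002] [84.5 85.4] 820
scene (0.588, -0.197, 0.017) [ 0.5883 -0.191   0.0201] [-0.011  0.013] [75.1 85.2] 417
scene (0.548, 0.05, 0.014) [0.5458 0.0563 0.017 ] [-0.01   0.004] [78.9 85.9] 555
scene4 (0.588, -0.197, 0.017) none
scene4 (0.548, 0.05, 0.014) [0.5447 0.0574 0.0172] [-0.002  0.003] [81.9 85.5] 570
```

View pics/ov.png

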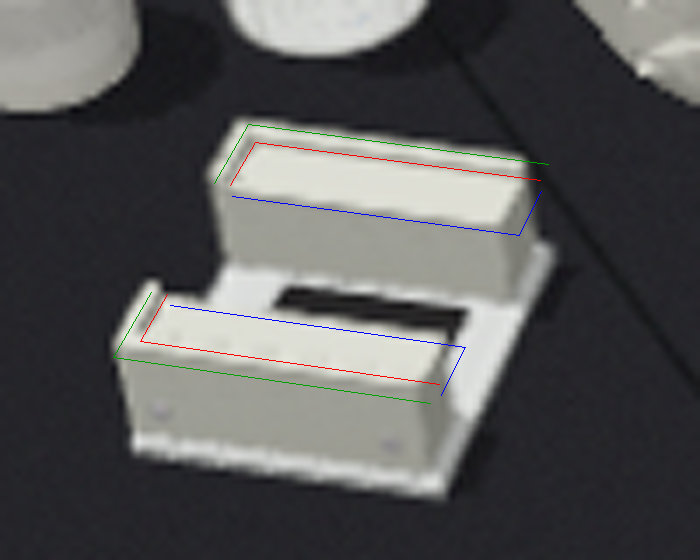

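The FK estimate (606, 363.8) and the bias-corrected scene estimate (606, 361) of the dish centre both match the stand target (606, 363) to within 2 mm. The overlay offset is in line with the scene camera's +6 mm y bias. I'll aim 1.5 mm toward the open front and lower gently.

Run:
```python
from dishm import *; from h import *; import pickle
from cell import *
ys=.832; u=np.array([np.cos(ys),np.sin(ys)])
e=np.array(status.current_ee_pos()); g=e[:2]-.0015*u
robot.move_straight([*g,.078],v=.04); robot.hold(.2)
F0=np.array(status.current_wrist_force()); print(F0)
for z in(.074,.071,.069,.067,.065,.062,.058,.053,.049):
    robot.move_straight([*g,z],v=.01); F=np.array(status.current_wrist_force())-F0
    print(z,F.round(2))
    if np.linalg.norm(F[:2])>5 or abs(F[2])>5: print("stop"); break
robot.hold(.2)
for n in("top","scene"):
    d=imaging.read_camera(n); pickle.dump(d,open(n+"5.pkl","wb"))
cv2.imwrite("pics/scene5.png",cv2.resize(d["frame"][220:320,110:240],None,fx=6,fy=6,interpolation=2)[:,:,::-1])
print(dish(d,np.array([.606,.363,.06])),status.current_clock())
```

```text
[ 0.18396749 -0.3883914  -1.79930316]
0.074 [-0.69  0.82 -0.96]
0.071 [ 0.2   0.96 -0.39]
0.069 [-0.96  0.9   0.5 ]
0.067 [-1.42  0.28  1.06]
0.065 [-0.4   0.31  0.34]
0.062 [-0.64  0.91  0.31]
0.058 [-0.31 -0.19  0.59]
0.053 [-0.04  0.48  0.28]
0.049 [-0.29  0.05 -0.15]
(array([0.59842426, 0.37021655, 0.06159458]), array([ 0.02195704, -0.03454466]), (83.71849060058594, 123.86001586914062), 758) 21.1833
```

View pics/scene5.png

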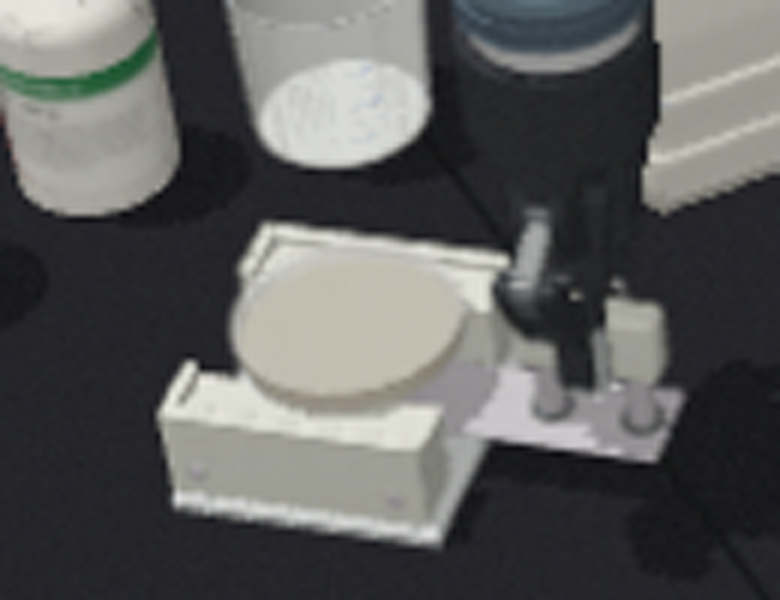

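The dish at (350,330) lies flat between the raised edges and the blade is free below it. I'll draw the lifter out and set it down.

Run:
```python
from dishm import *; from h import *; import pickle
from cell import *
ys=.832; u=np.array([np.cos(ys),np.sin(ys)])
e=np.array(status.current_ee_pos()); F0=np.array(status.current_wrist_force())
for s in(.03,.07,.11,.155):
    robot.move_straight([*(e[:2]-s*u),e[2]],v=.06); F=np.array(status.current_wrist_force())-F0; print(s,F.round(2))
    if np.linalg.norm(F)>6: print("stop"); raise SystemExit
g=e[:2]-.155*u
robot.move_straight([*g,.033],v=.04); robot.hold(.2); F0=np.array(status.current_wrist_force())
for z in np.arange(.031,.0255,-.001):
    robot.move_straight([*g,z],v=.01); F=np.array(status.current_wrist_force())-F0; print(round(z,4),F.round(2))
    if F[2]>3: break
open_jaws(); robot.hold(.3); robot.move_straight([*g,.16],v=.08)
robot.move_ptp([.42,-.12,.25],ori(.3)); robot.hold(.2)
d=imaging.read_camera("top"); pickle.dump(d,open("top6.pkl","wb"))
print(dish(d,np.array([.606,.363,.06])),status.current_clock())
cv2.imwrite("pics/top6.png",cv2.resize(d["frame"][170:320,150:350],None,fx=4,fy=4,interpolation=2)[:,:,::-1])
```

```text
0.03 [ 0.85  0.35 -0.55]
0.07 [0.72 0.06 0.36]
0.11 [0.62 0.44 0.31]
0.155 [-0.07  0.23  1.34]
0.031 [-0.1  -0.35 -0.15]
0.03 [ 0.08 -0.14  0.53]
0.029 [-0.37 -0.71  0.37]
0.028 [-0.47  0.52  0.72]
0.027 [0.18 0.69 1.96]
0.026 [-3.16 -3.07 12.46]
(array([0.60611292, 0.35833002, 0.060047  ]), array([-0.00146894, -0.00764127]), (82.04004669189453, 84.7350082397461), 793) 30.9417
```

View pics/top6.png

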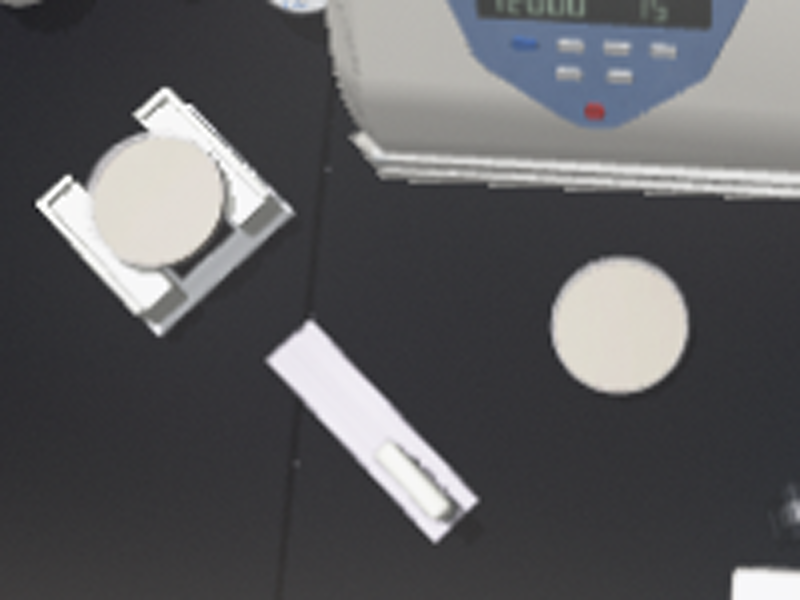

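The top picture shows the dish on the ledges at (158,200), about 5 mm from the target, with its lid top level at 60 mm. The lifter lies flat and clear of the stand, at (370,430), and the spare dish at (620,325) hasn't moved. I'll hand the job in.

```bash
python3 -c "
from cell import robot
print(robot.sign_off())"
```

```text
the job is handed in; nothing more can be done
None
```

I handed the job in at about 31 s: the dish sits flat on the stand's ledges, about 5 mm off centre by the last top view (12 mm allowed), and the lifter lies flat on the bench clear of the stand; no verdict was returned.

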